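# Snap the green cover onto the gas-flow unit

### The arm

A 6-joint arm with a two-finger parallel gripper is mounted at the origin on the work surface. World frame = base frame: x ahead of the robot, y to its left, z up, the work surface at z = 0. Lengths are in m, angles in rad, forces in N, time in s.
With the tool pointing down it reaches from about 0.35 to 0.975 m from the base axis. Payload 4.9 kg.
Tool frame: the origin (TCP) lies at the very end of the fingers, on their centre line; the grasp point (between the pads) lies 19 mm behind it (ctrl.grip_point_offset is the distance from the TCP to the grasp point, in m); z points along the fingers, y is the line along which they close (so a half turn about z gives the same grasp; the last joint's range is limited). The gripper opens to 85 mm and grips with 20 to 120 N. Pads are 22 mm wide; open, the fingers measure 114 mm over their backs; the gripper's body (76 mm by 85 mm) begins 54 mm behind the grasp point. The pads swing forward as they close: fully open they stand 13 mm farther back than shut.
Start: joints at [-1.424, 0.053, 1.613, -0, 1.476, -0.119], TCP at [0.164, -0.603, 0.231] pointing down, gripper open.
Joint ranges: [-3.01, 3.01], [-1.01, 2.22], [0.06, 2.58], [-1.02, 4.17], [0.09, 2.62], [-3.14, 3.14]. Speed limits (rad/s): [2.57, 2.57, 3.14, 3.14, 3.14, 3.14].

### API

Orientations are given as a rotation vector (axis times angle).
In Python, from station import ctrl gives the robot as it stands.
- The arm moves only by the tool send_rows, never from a script. Its argument "rows" is a list of rows, each a list of 3 entries, a list of its own where there are three numbers: the finger opening in cm, from 0 to 8.54, then the shift along the tool's x, y, z in cm, then the turn about the tool's z in degrees. A call has 1 to 10 rows; each row shifts and turns the commanded pose from where the row before left it, along the tool's axes as they then stand; what a row does not reach is not made up. A row lasts 1/8 s, in which the tool goes at most 62.5 mm and 10.7 degrees, less where a joint would pass 70% of its speed; a pose out of reach is approached as far as the arm can. A call with a gripper value outside its range is refused whole. The fingers move at their own pace and stop on an object; "newtons" is the grip in N (left out, the last holds). Time passes only in rows, so rows that do not move let the fingers close. It gives the time, the measured TCP pose, the force, the opening and the grip force at its end, in the units of the state.
- ctrl.get_obs(): the state, without advancing time (a new reading comes with each control period).
- ctrl.get_image(name): name is "scene" or "top" or "wrist"; returns a dict with "frame" (480x640x3 uint8, red, green, blue), "range_z" (480x640 float32, m along the optical axis (not along the pixel's ray), 0 where there is no reading), "fx", "fy", "cx", "cy" (pixels), "cam_to_world" (4x4, takes a point from camera to world coordinates). Camera axes: x right, y down, z forward; pixel columns grow to the right and rows downward; lengths in m; the calibration is good to about 2 mm. A picture is of the moment at which its call begins.
- ctrl.finish_job(): hands the job in; it is judged then, once.
The state is a dict: "t": time; "q": joint angles; "dq": joint speeds; "effort": joint torques, N m; "tool_pos": TCP position; "tool_rot": TCP orientation; "contact_force": force on the tool from outside, world axes, zero at the start; "wrist_torque": the same for the moment, N m; "opening": finger opening in m; "grip_force": force on a finger pad.
Only numpy, scipy, OpenCV 4.12 (cv2) and the standard library are available. Lean on these libraries where they do the work, as an engineer would, in place of code of your own. Each camera call takes 0.05 s, during which the arm holds its last target. There are 200 camera calls.

### The job

The white gas-flow unit on the steel examination table stands open. Lift the green cover with the four holes by its black grip block, set it over the unit's four pointed snap studs (either way round) and press it down evenly until all four studs click through and it sits flat and fully home, then let go. Lower it rather than dropping it, and leave the plain grey cover without holes where it lies.

Things in the scene. Friction and masses are not known exactly. Their poses are not given: they have to be found in the camera images.
- cover_grip (a point): Loose flat green cover, 0.2 kg: plate 150 (x) x 120 (y) x 4 mm, an oblong hole of 23 (x) x 34 (y) mm at each corner, centred 55 mm (x) and 37 mm (y) from the middle. On its middle a black grip block, 30 mm wide along x, 60 mm along y, 44 mm tall: grip it across x. This point: the block's centre, 22 mm below its top, 26 mm above the plate's underside; z up.
- housing: Fixed white open box, 150 (x) x 120 (y) x 45 mm. Origin: centre of its underside, on the table; z up. Four white studs, 55 mm (x) and 37 mm (y) from the centre: a shoulder 45 mm up on which the cover ends, an 18 mm neck, and a cone to a point 76 mm up, which guides in a hole some 7 mm off. Each has an orange sprung tongue on its outer (x) side, reaching 16 mm out, that snaps out over the cover.
- home (a point): On the unit's middle, 71 mm above the table: where the centre of the green cover's grip block is when fully home (x along the unit's long side; either way round fits). A cover merely laid on stops on the tongues, 15 to 19 mm higher, perhaps askew; pressed straight down at its middle (held, or on top of the block) it takes 10 to 20 N in all until the studs click, then rests on the shoulders.
- blank_grip (a point): Bystander: loose plain grey cover without holes, lying flat, plate 150 (x) x 120 (y) x 4 mm with a grey grip block 30 (x) x 60 (y) x 44 mm. This point: the block's centre, 26 mm above the table; z up. To be left where it lies.
Mind the look-alikes: they are no part of the job. Of the things that look like the part that bears cover_grip, the middle-sized one is meant.

How it is judged:
By the outcome, as a careful person would: the job done as asked, in the order asked, and still so for the second after the job is handed in, with the robot touching nothing.
It also fails if it takes over 38 s, if anything falls off the work surface, if the arm or the gripper's body presses on something with over 40 N, if the wrist force passes 120 N, or if a joint passes its speed limit or range.

## Working session

There is one attempt and no reset: what is moved stays moved. The work goes in short steps, Python scripts to look and compute and a tool call to move; the robot and the scene stay as the last step left them, time stands still between calls to the robot, and variables do not carry over. Pictures are saved under pics/ and viewed, at most 10 in all, crops included, and the job is handed in when it is done.

Besides the shell and the picture viewer there is one more tool, called after "Call:" as name(argument=value, ...), one argument or row to a line, values as JSON. send_rows: Moves the arm, as the interface text tells. Its arguments: {"type":"object","properties":{"rows":{"type":"array","items":{"type":"array"}},"newtons":{"type":"number"}},"required":["rows"]}

```bash
mkdir -p pics; cat > h.py <<'E'
from station import ctrl
import numpy as np, cv2
def snap(n):
    d=ctrl.get_image(n); np.savez(f'{n}.npz',**d); return d
def save(img,name): cv2.imwrite('pics/'+name,cv2.cvtColor(img,cv2.COLOR_RGB2BGR))
def load(n): return np.load(f'{n}.npz')
def cloud(d):
    z=d['range_z']; v,u=np.mgrid[0:480,0:640]
    P=np.stack([(u-d['cx'])/d['fx']*z,(v-d['cy'])/d['fy']*z,z],-1)
    T=d['cam_to_world']; return P@T[:3,:3].T+T[:3,3]
E
python3 - <<'E'
from h import *
for n in('top','scene'): d=snap(n); save(d['frame'],n+'.png'); print(n,d['cam_to_world'].round(3).tolist())
print(ctrl.get_obs())
E
```

```text
top [[0.027, -0.986, 0.164, 0.197], [-1.0, -0.03, -0.01, 0.126], [0.015, -0.164, -0.986, 1.488], [0.0, 0.0, 0.0, 1.0]]
scene [[-0.062, 0.573, -0.817, 1.693], [0.998, 0.036, -0.05, 0.203], [0.001, -0.819, -0.574, 0.981], [0.0, 0.0, 0.0, 1.0]]
{'t': 0.1, 'q': array([-1.42399296e+00,  5.33021930e-02,  1.61415907e+00,  2.38544992e-05,
        1.47599818e+00, -1.18970363e-01]), 'dq': array([ 0.00126353, -0.00048539, -0.00106778,  0.00058104, -0.00041169,
        0.00141569]), 'effort': array([ 1.38246058e-03, -3.94898236e+01, -3.71362638e+01, -8.79786057e-05,
        3.88663524e-03,  3.41012935e-06]), 'tool_pos': array([ 0.1641017 , -0.60248811,  0.2301775 ]), 'tool_rot': array([-3.11204488e+00, -4.15997880e-01,  3.50912905e-06]), 'contact_force': array([-0.09939079, -0.17227625, -0.47845686]), 'wrist_torque': array([0.00658092, 0.00765927, 0.00926137]), 'grip_force': 0.0, 'opening': 0.0850625783407343}
```

View pics/top.png

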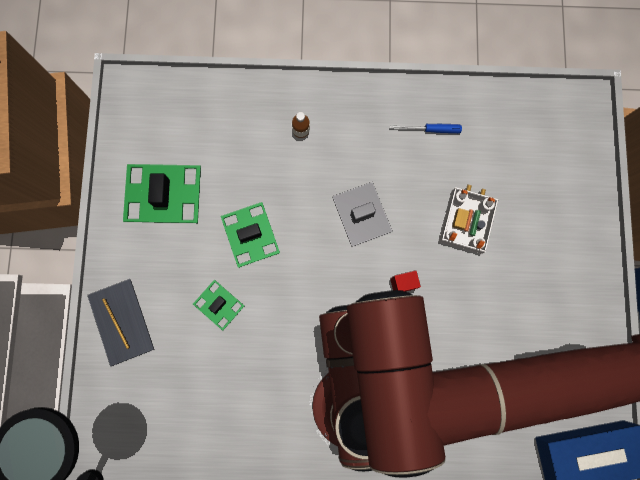

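View pics/scene.png

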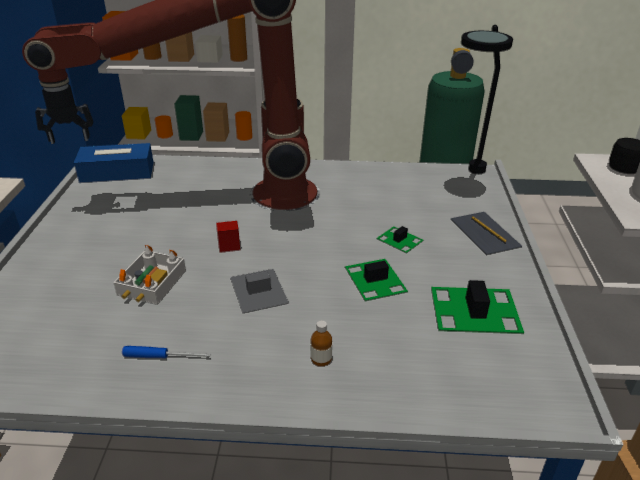

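Three green covers could be taken for the target. In the top view they are the large one at (162,193), the middle-sized one at (250,234) and the small one at (219,305). The grey blank is at (362,214) and the unit at (469,219). I choose the middle-sized one, and will check it in a crop while measuring.

```bash
python3 - <<'E'
from h import *
d=load('top'); C=cloud(d); f=d['frame'].astype(int)
tab=C[330:400,190:300,2]; print('table z',np.median(tab))
hsv=cv2.cvtColor(d['frame'],cv2.COLOR_RGB2HSV)
def rect(m,nm):
    p=C[m][:,:2].astype(np.float32); c,s,a=cv2.minAreaRect(p*1000); print(nm,m.sum(),np.round(c,1),np.round(s,1),round(a,1),'z',np.percentile(C[m][:,2],[5,50,95]).round(4))
V,U=np.mgrid[0:480,0:640]
g=(hsv[...,0]>45)&(hsv[...,0]<80)&(hsv[...,1]>120)
for nm,(u0,u1,v0,v1) in dict(big=(115,208,155,230),mid=(215,285,198,272),small=(188,250,275,335)).items():
    b=(U>u0)&(U<u1)&(V>v0)&(V<v1); rect(g&b,nm); 
    z=C[...,2]; top=b&(z>np.percentile(z[b],99)-.006); rect(top,nm+' blocktop')
b=(U>325)&(U<398)&(V>176)&(V<250); rect(b&(C[...,2]>.04),'blank top')
b=(U>432)&(U<505)&(V>178)&(V<260); z=C[...,2]
rect(b&(z>.03)&(z<.05),'housing rim'); rect(b&(z>.03),'housing all')
a=cv2.resize(d['frame'][195:275,210:290],(400,400),interpolation=cv2.INTER_CUBIC)
e=cv2.resize(d['frame'][180:260,430:510],(400,400),interpolation=cv2.INTER_CUBIC)
save(np.hstack([a,e]),'crop.png')
E
```

```text
table z 0.00012399222120440534
big 2834 [454.4 359.4] [654.3 233.4] 61.8 z [-0.0004  0.0052  0.011 ]
big blocktop 397 [373.7 359.2] [579.8  77. ] 45.2 z [0.0622 0.065  1.4876]
mid 1596 [343.6 250.1] [364.8 119.9] 21.9 z [-0.0013  0.0039  0.0099]
mid blocktop 230 [320.9 225.6] [311.9  60.8] 27.7 z [0.0451 0.0484 1.4876]
small 866 [212.7 284.3] [300. 104.] 65.1 z [-0.0024  0.003   0.0087]
small blocktop 133 [235.7 253.1] [261.6  43.3] 82.3 z [0.0313 0.0351 1.4876]
blank top 263 [373.5  60.7] [ 55.6 372.8] 61.1 z [0.0428 0.0479 1.4876]
housing rim 944 [ 505.2 -302.5] [121.7 171.7] 75.6 z [0.031  0.0404 0.0477]
housing all 1204 [ 347.4 -150.6] [176.7 605.1] 44.8 z [0.0312 0.0426 0.0714]
```

View pics/crop.png

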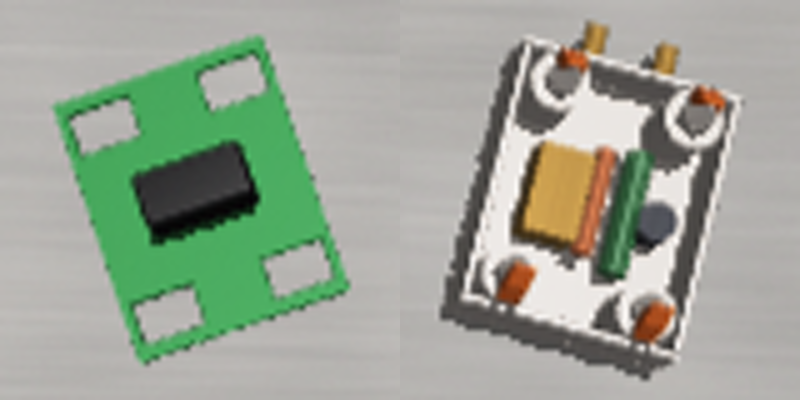

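The left crop shows the middle cover with four holes and its block centred near (250,234). The right crop shows the unit with its rim corners visible. I'll refine both by intersecting pixel rays with planes of known height.

```bash
cat >> h.py <<'E'
def ray(d,uv,z):
    uv=np.atleast_2d(uv).astype(float); T=d['cam_to_world']
    r=np.c_[(uv[:,0]-d['cx'])/d['fx'],(uv[:,1]-d['cy'])/d['fy'],np.ones(len(uv))]@T[:3,:3].T
    return (T[:3,3]+r*((z-T[2,3])/r[:,2])[:,None])[:,:2]*1000
def mrect(p,nm):
    c,s,a=cv2.minAreaRect(p.astype(np.float32)); print(nm,len(p),np.round(c,1),np.round(s,1),round(a,1))
E
python3 - <<'E'
from h import *
d=load('top'); C=cloud(d); ok=d['range_z']>0; hsv=cv2.cvtColor(d['frame'],cv2.COLOR_RGB2HSV)
V,U=np.mgrid[0:480,0:640]; z=C[...,2]
b=ok&(U>215)&(U<285)&(V>198)&(V<272)
g=(hsv[...,0]>45)&(hsv[...,0]<80)&(hsv[...,1]>120)&b
mrect(ray(d,np.c_[U[g],V[g]],.004),'mid plate')
t=b&(z>.038); mrect(ray(d,np.c_[U[t],V[t]],.048),'mid block')
for nm,o,cs,h in(('plate',(210,195),[(57,104),(262,37),(350,290),(140,362)],.004),('rim',(430,180),[(127,38),(343,97),(281,360),(67,297)],.045)):
    p=ray(d,np.array(cs)/5+o-.4,h); print(nm,p.mean(0).round(1),p.round(0).tolist()); e=p[0]+p[1]-p[2]-p[3]; print(' long axis deg',np.degrees(np.arctan2(e[1],e[0])),'len',np.linalg.norm(e)/2); e=p[0]+p[3]-p[1]-p[2];print(' short axis',np.degrees(np.arctan2(e[1],e[0])),np.linalg.norm(e)/2)
b=ok&(U>432)&(U<505)&(V>178)&(V<260)
w=b&(hsv[...,1]<40)&(hsv[...,2]>200); print(w.sum())
t=b&(z>.06); n,l,s,c=cv2.connectedComponentsWithStats(t.astype(np.uint8)); print([(c[i].round(1).tolist(),int(s[i,4]),(1000*C[l==i].mean(0)).round().tolist()) for i in range(1,n)])
E
```

```text
mid plate 1593 [443.2 290.1] [147.8 118.3] 21.3
mid block 266 [442.8 289.8] [31.5 59.9] 20.6
plate [443.3 289.3] [[493.0, 371.0], [533.0, 261.0], [395.0, 207.0], [352.0, 318.0]]
 long axis deg 20.82179205563408 len 149.188968376643
 short axis 110.6022899053669 118.42211112196138
rim [ 494.9 -301.5] [[581.0, -261.0], [552.0, -377.0], [408.0, -340.0], [438.0, -227.0]]
 long axis deg -13.881466458727076 len 147.6199783308269
 short axis 75.47480000836836 118.57789360632795
912
[([463.9, 193.1], 33, [559.0, -278.0, 69.0]), ([490.7, 200.7], 38, [541.0, -349.0, 68.0]), ([453.3, 234.5], 34, [447.0, -249.0, 68.0]), ([480.6, 242.2], 39, [429.0, -320.0, 68.0])]
```

Call:
send_rows(
  rows=[
    [8.5,[0,0,0],-9.6],
    [8.5,[0,0,0],-9.6],
    [8.5,[0,0,0],-9.6],
    [8.5,[0,0,0],-9.6],
    [8.5,[0,0,0],-9.6],
    [8.5,[0,0,0],-9.6],
    [8.5,[0,0,0],-9.6],
    [8.5,[0,0,0],-9.6],
    [8.5,[0,0,0],-9.6],
    [8.5,[0,0,0],-9.4],
  ],
  newtons=40,
)

```text
t: 1.35
tool_pos: [0.1641, -0.6027, 0.2305]
tool_rot: [-1.771, -2.594, -0.002]
contact_force: [0.1, -0.4, -0.7]
opening: 0.0851
grip_force: 0.0
```

```bash
cat >> h.py <<'E'
from scipy.spatial.transform import Rotation as Ro
def go(*pts):
    o=ctrl.get_obs(); R=Ro.from_rotvec(o['tool_rot']).as_matrix(); p=o['tool_pos']
    print('t',round(o['t'],2),'pos',p.round(4),'ydir',np.degrees(np.arctan2(R[1,1],R[0,1])).round(2),'tilt',R[2].round(3),'F',o['contact_force'].round(1),'open',o['opening'].round(4),'grip',o['grip_force'],'q',o['q'].round(2))
    for q in pts:
        q=np.array(q); print(' to',q,'tool cm',(R.T@(q-p)*100).round(2)); p=q
E
python3 -c "
from h import *
go([.5,-.1,.23],[.443,.29,.2])"
```

```text
Traceback (most recent call last):
  File "h.py", line 20, in go
    print('t',round(o['t'],2),'pos',p.round(4),'ydir',np.degrees(np.arctan2(R[1,1],R[0,1])).round(2),'tilt',R[2].round(3),'F',o['contact_force'].round(1),'open',o['opening'].round(4),'grip',o['grip_force'],'q',o['q'].round(2))
                                                                                                                                                                 ^^^^^^^^^^^^^^^^^^
AttributeError: 'float' object has no attribute 'round'
```

```bash
sed -i "s/o\['opening'\].round(4)/round(o['opening'],4)/" h.py; python3 -c "
from h import *
go([.5,-.1,.23],[.443,.29,.2])"
```

```text
t 1.35 pos [ 0.1641 -0.6027  0.2305] ydir 21.34 tilt [ 0.001  0.    -1.   ] F [ 0.1 -0.4 -0.7] open 0.0851 grip 0.0 q [-1.42  0.05  1.61 -0.    1.48 -1.8 ]
 to [ 0.5  -0.1   0.23] tool cm [34.6  49.58  0.11]
 to [0.443 0.29  0.2  ] tool cm [38.4   8.88  3.05]
```

Call:
send_rows(
  rows=[
    [8.5,[3.46,4.96,0],0],
    [8.5,[3.46,4.96,0],0],
    [8.5,[3.46,4.96,0],0],
    [8.5,[3.46,4.96,0],0],
    [8.5,[3.46,4.96,0],0],
    [8.5,[3.46,4.96,0],0],
    [8.5,[3.46,4.96,0],0],
    [8.5,[3.46,4.96,0],0],
    [8.5,[3.46,4.96,0],0],
    [8.5,[3.46,4.96,0],0],
  ],
)

```text
t: 2.6
tool_pos: [0.5036, -0.1002, 0.231]
tool_rot: [1.779, 2.59, -0.0]
contact_force: [1.0, -1.1, 0.6]
opening: 0.0851
grip_force: 0.0
```

Call:
send_rows(
  rows=[
    [8.5,[4.8,1.11,0],0],
    [8.5,[4.8,1.11,0],0],
    [8.5,[4.8,1.11,0],0],
    [8.5,[4.8,1.11,0],0],
    [8.5,[4.8,1.11,0],0],
    [8.5,[4.8,1.11,0],0],
    [8.5,[4.8,1.11,0],0],
    [8.5,[4.8,1.11,0],0],
    [8.5,[0,0,0],0],
    [8.5,[0,0,0],0],
  ],
)

```text
t: 3.85
tool_pos: [0.4478, 0.2879, 0.2308]
tool_rot: [-1.778, -2.59, 0.002]
contact_force: [-0.2, -0.2, -0.1]
opening: 0.0845
grip_force: 0.0
```

```bash
python3 -c "
from h import *
go([.443,.29,.012])
d=snap('wrist'); save(d['frame'],'w1.png')
d=load('wrist'); C=cloud(d); ok=d['range_z']>0; hsv=cv2.cvtColor(d['frame'],cv2.COLOR_RGB2HSV)
V,U=np.mgrid[0:480,0:640]
g=(hsv[...,0]>45)&(hsv[...,0]<80)&(hsv[...,1]>120)
n,l,s,c=cv2.connectedComponentsWithStats(g.astype(np.uint8)); i=1+s[1:,4].argmax(); print(s[i]); g=l==i
mrect(ray(d,np.c_[U[g],V[g]],.004),'plate')
x=ray(d,[[0,0],[639,479]],0);print(x)
t=ok&(C[...,2]>.043)&(C[...,2]<.054); n,l,s,c=cv2.connectedComponentsWithStats(t.astype(np.uint8)); i=1+s[1:,4].argmax(); t=l==i; mrect(C[t][:,:2]*1000,'block')
"
```

```text
t 3.85 pos [0.4478 0.2879 0.2308] ydir 21.05 tilt [-0.    -0.001 -1.   ] F [-0.2 -0.2 -0.1] open 0.0845 grip 0.0 q [ 0.43 -0.17  1.83 -0.    1.49  0.06]
 to [0.443 0.29  0.012] tool cm [ 0.38 -0.35 21.88]
[  414     0   226   116 12249]
plate 12249 [555.1 479.9] [161.2  92.2] 0.7
[[151.82293757 344.85849864]
 [916.46963871 108.64164608]]
block 2608 [446.5 289.4] [29.9 59. ] 20.7
```

View pics/w1.png

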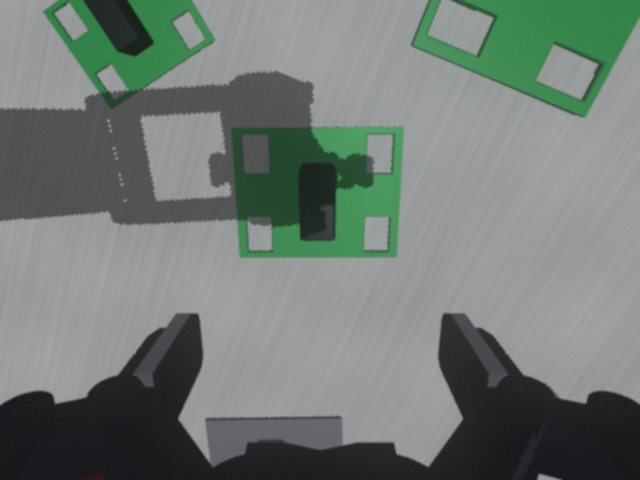

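The wrist view shows the middle cover's block at (318,202), aligned between the fingers. The block position agrees with the top view to within 3 mm, so I'll descend and grip.

Call:
send_rows(
  rows=[
    [7,[0.2,-0.1,4],0],
    [7,[0,0,5],0],
    [7,[0,0,5],0],
    [7,[0,0,4],0],
    [7,[0,0,2],0],
    [7,[0,0,1.2],0],
    [7,[0,0,0.7],0],
    [7,[0,0,0],0],
    [2,[0,0,0],0],
    [2,[0,0,0],0],
  ],
  newtons=80,
)

```text
t: 5.15
tool_pos: [0.4469, 0.29, 0.0132]
tool_rot: [1.778, 2.589, 0.002]
contact_force: [-11.5, -3.9, 3.6]
opening: 0.0342
grip_force: 1.5
```

Call:
send_rows(
  rows=[
    [1,[0,0,0],0],
    [1,[0,0,0],0],
    [1,[0,0,0],0],
    [1,[0,0,0],0],
    [1,[0,0,0],0],
  ],
)

```text
t: 5.78
tool_pos: [0.4471, 0.2901, 0.0133]
tool_rot: [1.778, 2.589, 0.002]
contact_force: [-0.9, 0.9, 6.3]
opening: 0.0287
grip_force: 80.3
```

Call:
send_rows(
  rows=[
    [1,[0,0,-1],0],
    [1,[0,0,-3],0],
    [1,[0,0,-4],0],
    [1,[0,0,-4],0],
    [1,[0,0,-4],0],
    [1,[0,0,-3],0],
    [1,[0,0,0],8.8],
    [1,[0,0,0],8.8],
    [1,[0,0,0],8.8],
    [1,[0,0,0],8.8],
  ],
)

```text
t: 7.02
tool_pos: [0.4457, 0.2894, 0.2014]
tool_rot: [-2.483, -1.924, 0.003]
contact_force: [0.7, -0.0, -2.3]
opening: 0.029
grip_force: 79.4
```

```bash
python3 -c "
from h import *
go([.5,0,.20],[.48,-.38,.2],[.498,-.3,.2])
d=snap('wrist'); T=d['cam_to_world'];print(T.round(3).tolist()); save(d['frame'],'w2.png')
print(ray(d,[[320,240],[320,100],[320,350]],.045))
"
```

```text
t 7.03 pos [0.4457 0.2894 0.2014] ydir -14.46 tilt [-0.001 -0.001 -1.   ] F [ 0.7 -0.  -2.3] open 0.029 grip 79.44446325302124 q [ 0.44 -0.15  1.86 -0.    1.43  0.69]
 to [0.5 0.  0.2] tool cm [-26.66  12.49   0.15]
 to [ 0.48 -0.38  0.2 ] tool cm [-3.73e+01  7.55e+00  3.00e-02]
 to [ 0.498 -0.3    0.2  ] tool cm [ 8.2  -0.25 -0.01]
[[0.968, -0.238, -0.077, 0.468], [-0.25, -0.922, -0.294, 0.364], [-0.001, 0.304, -0.953, 0.344], [0.0, 0.0, 0.0, 1.0]]
[[442.99083037 271.34735532]
 [468.31773769 369.26353134]
 [418.86759976 178.08470525]]
```

View pics/w2.png

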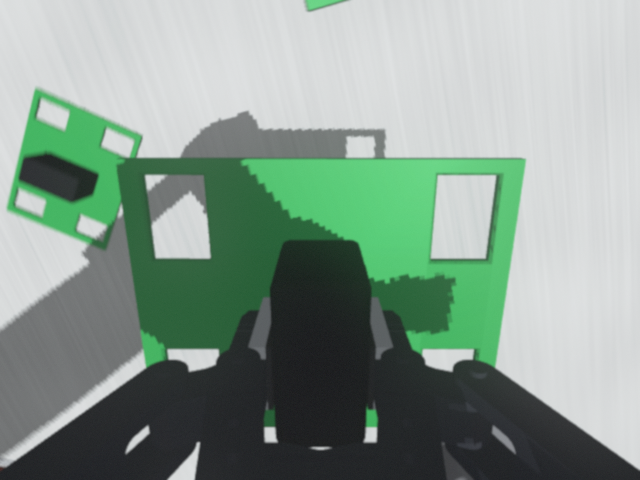

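The held cover hangs level: its far edge lies at row 158 at both ends, and the holes are at (181,217) and (462,217). Next I'll hover just short of the unit and measure it with the wrist camera.

Call:
send_rows(
  rows=[
    [1,[-3,1.4,0],0],
    [1,[-4.7,2.2,0],0],
    [1,[-4.7,2.2,0],0],
    [1,[-4.7,2.2,0],0],
    [1,[-4.8,2.3,0],0],
    [1,[-4.8,2.2,0],0],
    [1,[-5,0.9,0],0],
    [1,[-5,0.9,0],0],
    [1,[-5,0.9,0],0],
    [1,[-5,0.9,0],0],
  ],
)

```text
t: 8.32
tool_pos: [0.4874, -0.2038, 0.2017]
tool_rot: [-2.476, -1.933, 0.0]
contact_force: [0.1, 0.7, -2.5]
opening: 0.029
grip_force: 79.5
```

Call:
send_rows(
  rows=[
    [1,[-5.2,0.9,0],0],
    [1,[-5.2,0.9,0],0],
    [1,[-5.2,0.9,0],0],
    [1,[-3,0.6,0],0],
    [1,[-2,0.4,0],0],
    [1,[0,0,0],0],
    [1,[0,0,0],0],
  ],
)

```text
t: 9.2
tool_pos: [0.4738, -0.4102, 0.202]
tool_rot: [-2.476, -1.931, -0.001]
contact_force: [-0.3, -0.3, -2.8]
opening: 0.029
grip_force: 79.5
```

```bash
python3 -c "
from h import *
go([.498,-.3,.2])
d=snap('wrist'); save(d['frame'],'w3.png')
"
```

```text
t 9.2 pos [ 0.4738 -0.4102  0.202 ] ydir -14.1 tilt [ 0.001 -0.001 -1.   ] F [-0.3 -0.3 -2.8] open 0.029 grip 79.49360132217407 q [-0.83  0.08  1.64  0.    1.43 -0.59]
 to [ 0.498 -0.3    0.2  ] tool cm [11.28 -0.33  0.21]
```

View pics/w3.png

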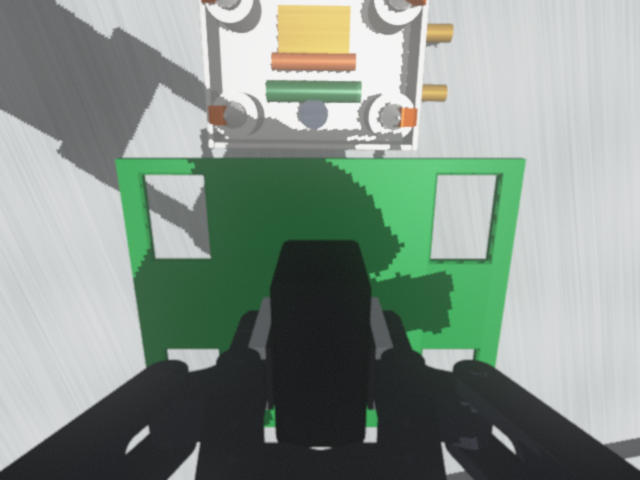

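The unit is visible with its near studs at about (237,110) and (391,116) and far studs at (230,3) and (397,4). I'll enlarge it and locate the stud tips and rim by depth.

```bash
python3 - <<'E'
from h import *
d=load('wrist'); C=cloud(d); ok=d['range_z']>0; V,U=np.mgrid[0:480,0:640]; z=C[...,2]
b=ok&(V<152)&(U>190)&(U<435)
t=b&(z>.052)&(z<.08); n,l,s,c=cv2.connectedComponentsWithStats(t.astype(np.uint8))
for i in range(1,n):
    if s[i,4]>15:
        m=l==i; top=m&(z>np.percentile(z[m],85)); print(c[i].round(1),s[i,4],'mean',(1e3*C[m].mean(0)).round(1),'top',(1e3*C[top].mean(0)).round(1))
r=b&(z>.040)&(z<.050)&(U<425); mrect(C[r][:,:2]*1000,'rim')
save(cv2.resize(d['frame'][0:156,190:440],None,fx=3.2,fy=3.2,interpolation=cv2.INTER_CUBIC),'c3.png')
E
```

```text
[223.    2.1] 149 mean [ 451.5 -259.2   55.4] top [ 452.9 -259.5   58.8]
[405.3   3.1] 237 mean [ 561.3 -287.7   56.6] top [ 563.1 -287.6   61.1]
[227.1 114.2] 790 mean [ 435.3 -324.    64.4] top [ 434.  -323.6   74.6]
[398.4 116.2] 787 mean [ 543.1 -352.4   64.5] top [ 544.  -352.7   74.6]
rim 6172 [ 495.1 -314.7] [ 95.2 150.3] 75.4
```

View pics/c3.png

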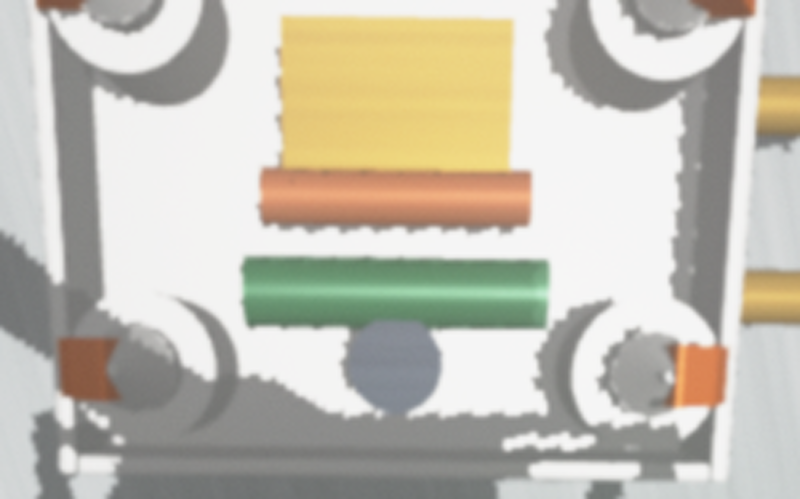

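Call:
send_rows(
  rows=[
    [1,[3,-0.1,0],0],
    [1,[4,-0.1,0],0],
    [1,[3,-0.04,0],0],
    [1,[1.08,0,0],0],
    [1,[0,0,0],0.5],
    [1,[0,0,3],0],
    [1,[0,0,4],0],
    [1,[0,0,2],0],
    [1,[0,0,0],0],
    [1,[0,0,0],0],
  ],
)

```text
t: 10.5
tool_pos: [0.4993, -0.3043, 0.1141]
tool_rot: [2.485, 1.918, 0.001]
contact_force: [0.7, -1.0, -1.8]
opening: 0.0291
grip_force: 79.5
```

```bash
python3 -c "
from h import *
go([.4985,-.3022,.0933],[.4985,-.3022,.0583])
d=snap('wrist'); e=snap('scene');f=d['frame']
save(np.hstack([cv2.resize(f[80:420,100:540],(440,340)),cv2.resize(e['frame'][220:320,90:210],(408,340),interpolation=cv2.INTER_CUBIC)])[:,:800],'w4.png')
"
```

```text
t 10.5 pos [ 0.4993 -0.3043  0.1141] ydir -14.69 tilt [-0.001  0.003 -1.   ] F [ 0.7 -1.  -1.8] open 0.0291 grip 79.48809742927551 q [-0.67  0.06  1.81 -0.    1.27 -0.42]
 to [ 0.4985 -0.3022  0.0933] tool cm [ 0.18 -0.14  2.08]
 to [ 0.4985 -0.3022  0.0583] tool cm [ 0.   -0.01  3.5 ]
```

View pics/w4.png

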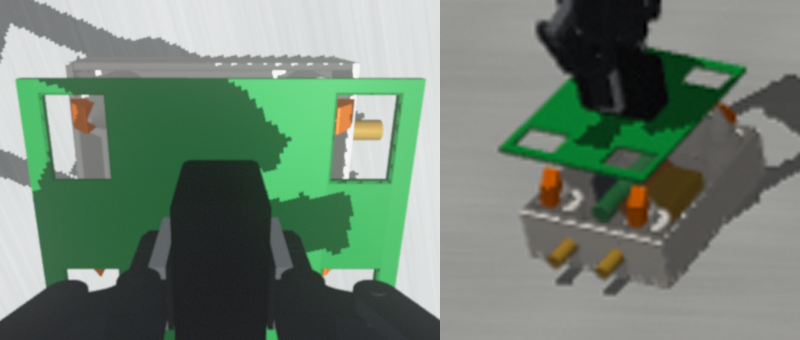

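The wrist view shows the far studs centred symmetrically under the holes, so the alignment is good. I'll lower slowly onto the tongues.

Call:
send_rows(
  rows=[
    [1,[0.18,-0.14,0],0],
    [1,[0,0,0.8],0],
    [1,[0,0,0.8],0],
    [1,[0,0,0.7],0],
    [1,[0,0,0.6],0],
    [1,[0,0,0.4],0],
    [1,[0,0,0],0],
  ],
)

```text
t: 11.48
tool_pos: [0.4974, -0.301, 0.0788]
tool_rot: [-2.486, -1.919, 0.0]
contact_force: [-0.9, -0.5, -1.7]
opening: 0.0288
grip_force: 79.4
```

Call:
send_rows(
  rows=[
    [1,[0,0,0.2],0],
    [1,[0,0,0.2],0],
    [1,[0,0,0.2],0],
    [1,[0,0,0],0],
  ],
)

```text
t: 11.98
tool_pos: [0.497, -0.3016, 0.0743]
tool_rot: [-2.486, -1.92, 0.003]
contact_force: [-5.5, 1.0, 4.7]
opening: 0.029
grip_force: 80.5
```

Call:
send_rows(
  rows=[
    [1,[0,-0.08,0.2],0],
    [1,[0,0,0.3],0],
    [1,[0,0,0.3],0],
    [1,[0,0,0],0],
  ],
)

```text
t: 12.48
tool_pos: [0.4986, -0.3024, 0.0682]
tool_rot: [2.483, 1.916, 0.002]
contact_force: [-1.9, 0.6, 9.4]
opening: 0.0287
grip_force: 81.1
```

Call:
send_rows(
  rows=[
    [1,[0,0,0.3],0],
    [1,[0,0,0.3],0],
    [1,[0,0,0.2],0],
    [1,[0,0,0],0],
  ],
)

```text
t: 12.98
tool_pos: [0.498, -0.3018, 0.0584]
tool_rot: [2.484, 1.917, 0.002]
contact_force: [4.0, -2.7, 3.8]
opening: 0.0289
grip_force: 80.8
```

Call:
send_rows(
  rows=[
    [1,[0,0,0.1],0],
    [1,[0,0,0.1],0],
    [1,[0,0,0],0],
  ],
)

```text
t: 13.35
tool_pos: [0.498, -0.3018, 0.0583]
tool_rot: [2.485, 1.918, 0.001]
contact_force: [-3.5, 1.3, 13.6]
opening: 0.0292
grip_force: 81.7
```

```bash
python3 -c "
from h import *
go()
e=snap('scene'); d=snap('wrist')
save(np.hstack([cv2.resize(d['frame'][80:420,100:540],(440,340)),cv2.resize(e['frame'][230:310,100:196],(360,300),interpolation=cv2.INTER_CUBIC)[:,:360].__class__((340,360,3),np.uint8) if 0 else cv2.resize(e['frame'][230:315,95:185],(360,340),interpolation=cv2.INTER_CUBIC)]),'w5.png')
"
```

```text
t 13.35 pos [ 0.498  -0.3018  0.0583] ydir -14.67 tilt [-0.001  0.002 -1.   ] F [-3.5  1.3 13.6] open 0.0292 grip 81.66812539100647 q [-0.67  0.12  1.85  0.    1.17 -0.42]
```

View pics/w5.png

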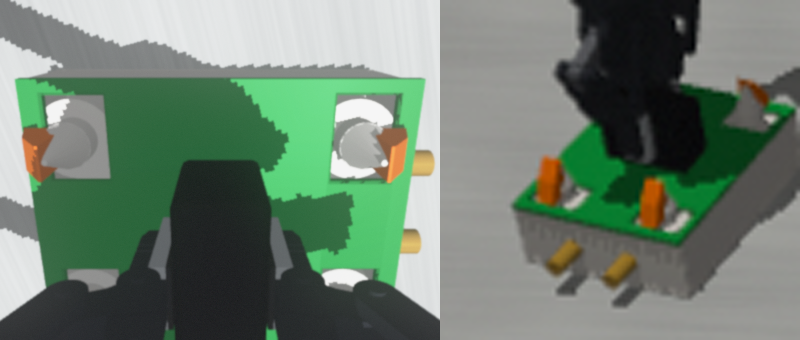

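The tongues now stand out over the cover and the plate lies flat on the shoulders, with a hard stop at TCP z = 0.0583. I'll relieve the press, let go and withdraw.

Call:
send_rows(
  rows=[
    [1,[0,0,-0.15],0],
    [5,[0,0,0],0],
    [5,[0,0,0],0],
    [5,[0,0,0],0],
    [5,[0,0,-0.5],0],
    [5,[0,0,-2],0],
    [5,[0,0,-4],0],
    [5,[0,0,-5],0],
    [5,[0,0,-4],0],
    [5,[0,0,0],0],
  ],
)

```text
t: 14.7
tool_pos: [0.4991, -0.3028, 0.219]
tool_rot: [2.478, 1.913, 0.004]
contact_force: [0.3, -0.9, -0.5]
opening: 0.0497
grip_force: 0.0
```

Call:
send_rows(
  rows=[
    [5,[-4,0,0],0],
    [5,[-5,0,0],0],
    [5,[-3,0,0],0],
    [5,[0,0,0],0],
  ],
)

```text
t: 15.2
tool_pos: [0.4653, -0.4185, 0.2115]
tool_rot: [-2.489, -1.916, 0.0]
contact_force: [0.5, -0.1, 0.2]
opening: 0.0498
grip_force: 0.0
```

```bash
python3 - <<'E'
from h import *
go()
d=snap('wrist'); f=d['frame']; save(f,'w6.png')
C=cloud(d); ok=d['range_z']>0; hsv=cv2.cvtColor(f,cv2.COLOR_RGB2HSV)
g=ok&(hsv[...,0]>45)&(hsv[...,0]<80)&(hsv[...,1]>120)
P=C[g]; P=P[(abs(P[:,0]-.498)<.1)&(abs(P[:,1]+.302)<.1)]
c=np.linalg.lstsq(np.c_[P[:,:2]-[.498,-.302],np.ones(len(P))],P[:,2],rcond=None)[0]; print('slope',c[:2].round(4),'z',c[2].round(4),len(P))
E
```

```text
t 15.2 pos [ 0.4653 -0.4185  0.2115] ydir -14.83 tilt [ 0.    -0.001 -1.   ] F [ 0.5 -0.1  0.2] open 0.0498 grip 0.0 q [-0.85  0.07  1.63 -0.    1.44 -0.59]
slope [ 0.0009 -0.0009] z 0.0487 18500
```

View pics/w6.png

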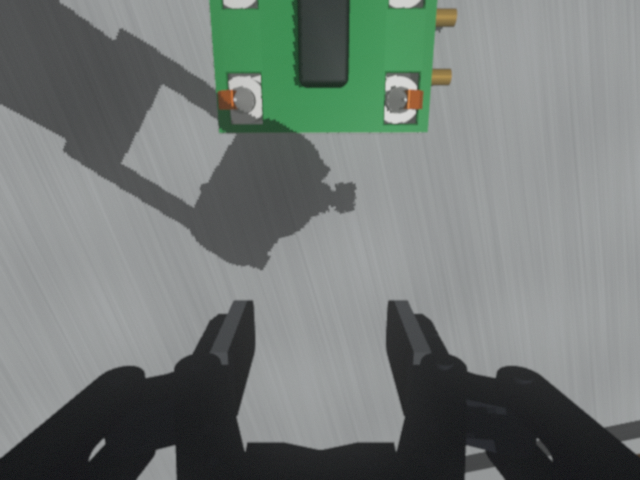

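The cover lies flat, with its top at 48.7 mm (49 expected) and almost no slope. The near tongues at (227,99) and (415,99) are out over it.

```bash
python3 -c "
from station import ctrl
print(ctrl.finish_job())"
```

```text
the job is handed in; nothing more can be done
None
```

The middle-sized green cover is snapped onto all four studs and sits flat and fully home; it has been let go, the grey cover was never touched, and the job was handed in at about 15 s.

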